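# Sort solid from hollow steel bars by weight

## Robot

A 6-joint arm with a two-finger parallel gripper is mounted at the origin on a cart in front of the work surface, level with it; the furniture and walls round the work are solid. World frame = base frame: x ahead of the robot, y to its left, z up, the work surface at z = 0. Lengths are in mm, angles in rad, forces in N, time in s.
With the tool pointing down it reaches from about 325 to 775 mm from the base axis. Payload 5.5 kg.
Tool frame: the origin (TCP) lies at the very end of the fingers, on their centre line; the grasp point (between the pads) lies 19 mm behind it; z points along the fingers, y is the line along which they close (so a half turn about z gives the same grasp; the last joint's range is limited). The gripper opens to 85 mm and grips with 20 to 120 N. Pads are 22 mm wide; open, the fingers measure 114 mm over their backs; the gripper's body (76 mm by 85 mm) begins 54 mm behind the grasp point. The pads swing forward as they close: fully open they stand 13 mm farther back than shut.
Start: joints at [-1.406, 0.091, 1.231, -0, 1.82, -0.057], TCP at [131.99, -585.316, 231.275] pointing down, gripper open.
Joint ranges: [-2.87, 2.87], [-0.86, 2.18], [0.17, 2.46], [-1.51, 4.65], [0.06, 2.69], [-2.65, 2.65]. Speed limits (rad/s): [2.57, 2.57, 3.01, 3.14, 3.14, 3.14].

## Interface

Orientations are given as a rotation vector (axis times angle).
In Python, from plant import r gives the robot as it stands. The module is installed in compiled form; this text tells all that it offers.
- The arm moves only by the shell command python3 -m crank 'ROWS' [OPENING] [FORCE]. ROWS is JSON, a list of rows, each a list of 4 numbers: the shift along the tool's x, y, z in mm, then the turn about the tool's z in rad. In form: [[tx, ty, tz, twist], ...]. A call has 1 to 8 rows; each row is the pose to reach, as a shift and turn from the pose commanded when the call began, along the tool's axes at that moment; what a row does not reach only later rows make up. A row lasts 1/12 s, in which the tool goes at most 41.7 mm and 7.16 degrees, less where a joint would pass 70% of its speed; a pose out of reach is approached as far as the arm can. A call with a gripper value outside its range is refused whole. OPENING is the opening, from -1 (shut) to 1 (fully open), set as the call begins (- or left out, the last holds). The fingers move at their own pace and stop on an object; FORCE is the grip in N (left out, the last holds). Time passes only in rows, so rows that repeat a pose let the fingers close. It gives the time, the measured TCP pose, the force, the opening and the grip force at its end, in the units of the state.
- r.state(): the state, without advancing time (a new reading comes with each control period).
- r.read_camera(name): name is "side" or "top"; returns (picture, depth): 384x512x3 uint8, blue, green, red; 384x512 float32, mm along the optical axis (not along the pixel's ray), 0 where there is no reading.
- r.camera_model(name): a dict with "K" (3x3 intrinsics, pixels), "rvec" (rotation vector, rad) and "tvec" (3), from world to camera coordinates, as OpenCV has them. Camera axes: x right, y down, z forward; pixel columns grow to the right and rows downward; lengths in mm; the calibration is good to about 2 mm. A picture is of the moment at which its call begins. camera_model takes no time and is no camera call.
- r.job_done(): hands the job in; it is judged then, once.
Trained networks look in the newest picture that a camera, given by its name, has taken for a name from the list of things; names that differ only in an ending like _2 or _b are one class to them, and where a whole thing is asked for, a point or a joint stands for the part that bears it (a point fixed in the world has none). Each returns a list of dicts, best first, with "conf" (0 to 1); they miss things now and then, are a little off and sometimes report something else, mostly with a low value. They report only what shows in the picture. A call takes as long as a camera call.
- r.look_for(label, camera): "box" ([centre column, centre row, width, height] in pixels, round what is visible of it).
- r.mark_of(label, camera): "xy" ([column, row] in pixels: a listed point, or the origin of a listed thing).
The state is a dict: "time_s": time; "joint_positions": joint angles; "qd": joint speeds; "joint_torque": joint torques, N m; "position": TCP position; "tool_rot": TCP orientation; "wrist_force": force on the tool from outside, world axes, zero at the start; "moment": the same for the moment, N m; "width": opening from 0.0 (shut) to 1.0 (fully open); "finger_force": force on a finger pad.
Only numpy, scipy, OpenCV 4.12 (cv2) and the standard library are available. Lean on these libraries where they do the work, as an engineer would, in place of code of your own. Each camera call takes 0.05 s, during which the arm holds its last target. There are 200 camera calls.

## Task

The three square steel bars on the sloping rack look alike, but some are solid and some are hollow; feel which is which by how heavy each is when lifted. Lay every solid bar in the shallow tray and every hollow bar in the deep tray, each lying flat on the tray's floor. Set them down gently rather than dropping them, and leave the other things on the bench where they are.

Things in the scene. Friction and masses are not known exactly. Their poses are not given: they have to be found in the camera images.
- bar_1_center (a point): one of three look-alike square steel bars, 28 x 28 x 110 mm, closed ends, solid (0.59-0.76 kg) or hollow (0.17-0.22 kg), at least one of each. Point: its centre, 85 mm above the bench at first. x along the bar (at first uphill, away from the robot), y across, z out of its upper face. Starts on the rack, sloping up 35 degrees away from the robot
- bar_2_center (a point): one of three look-alike square steel bars, 28 x 28 x 110 mm, closed ends, solid (0.59-0.76 kg) or hollow (0.17-0.22 kg), at least one of each. Point: its centre, 85 mm above the bench at first. x along the bar (at first uphill, away from the robot), y across, z out of its upper face. Starts on the rack, sloping up 35 degrees away from the robot
- bar_3_center (a point): one of three look-alike square steel bars, 28 x 28 x 110 mm, closed ends, solid (0.59-0.76 kg) or hollow (0.17-0.22 kg), at least one of each. Point: its centre, 85 mm above the bench at first. x along the bar (at first uphill, away from the robot), y across, z out of its upper face. Starts on the rack, sloping up 35 degrees away from the robot
- rack: fixed plywood rack, 270 mm wide (y), from 75 mm before (-x) to 90 mm behind its origin, which is on the bench under the middle bar. Bars lie 88 mm apart on two 12 mm cross rails, 42 mm up- and downhill of their centres; between the rails at least 45 mm is free below them. A stop lip covers the lower 20 mm of their lower ends; 8 mm pins flank their upper ends
- rack_shelf_edge (a point): middle of the lower front edge of the rack's shelf, which hangs over the bars: underside 206 mm above the bench, edge 10 mm nearer the robot than the bars' centres, 270 mm wide. A gripper held vertical over a bar's centre strikes it: come from the robot's side, tilted about 35 degrees, square to the slope
- shallow_tray_floor (a point): low fixed open wooden tray, 30 mm high, outside 180 mm (x) by 186 mm (y), walls and floor 6 mm thick. Point: centre of its inner floor, 6 mm above the bench; x away from the robot at yaw 0, z up. The two trays stand side by side, left of the rack and nearer the robot; which is where varies
- deep_tray_floor (a point): deep fixed open wooden tray, 62 mm high, outside 180 mm (x) by 186 mm (y), walls and floor 6 mm thick. Point: centre of its inner floor, 6 mm above the bench; x away from the robot at yaw 0, z up. The two trays stand side by side, left of the rack and nearer the robot; which is where varies
- masking_tape: bystander: roll of masking tape lying flat, 92 mm across and 25 mm high; origin at the centre of its underside
- brown_roll: bystander: brown dry roll, 94 x 24 x 18 mm; origin at the centre of its underside
- stamp: bystander: wood-handled hand stamp standing on its foot, 26 x 50 x 74 mm; origin at the centre of its underside
- stamp_pad: bystander: closed dark blue stamp pad tin, 73 x 113 x 15 mm, on the rack's shelf; origin at the centre of its underside
- blue_roll: bystander: blue wrapped roll, 108 x 21 x 15 mm; origin at the centre of its underside

How it is judged:
By the outcome, as a careful person would: the job done as asked, in the order asked, and still so for the second after the job is handed in, with the robot touching nothing.
It also fails if it takes over 72 s, if anything falls off the work surface, if the arm or the gripper's body presses on something with over 40 N, if the wrist force passes 120 N, or if a joint passes its speed limit or range.

## Working session

There is one attempt and no reset: what is moved stays moved. The work goes in short steps, Python scripts to look and compute and a shell command to move; the robot and the scene stay as the last step left them, time stands still between calls to the robot, and variables do not carry over. Pictures are saved under pics/ and viewed, at most 10 in all, crops included, and the job is handed in when it is done.

```bash
ls; mkdir -p pics; cat > h.py <<'E'
import numpy as np, cv2
from plant import r
from scipy.spatial.transform import Rotation as R
def cam(n):
    m=r.camera_model(n); return np.array(m["K"]),cv2.Rodrigues(np.array(m["rvec"],float))[0],np.array(m["tvec"],float).ravel()
def px2w(n,u,v,z=None,depth=None):
    K,Rm,t=cam(n); d=np.linalg.inv(K)@[u,v,1]; C=-Rm.T@t; w=Rm.T@d
    s=depth if z is None else (z-C[2])/w[2]
    return C+s*w
def st():
    s=r.state(); print({k:np.round(s[k],3).tolist() for k in s}); return s
E
python3 - <<'E'
from h import *
st()
im=[]
for n in("side","top"):
    p,d=r.read_camera(n); cv2.imwrite(f"pics/{n}0.png",p); np.save(f"{n}0.npy",d)
    K,Rm,t=cam(n); print(n,np.round(-Rm.T@t),np.round(Rm[2],2))
zs={"bar_1_center":85,"rack":0,"rack_shelf_edge":206,"shallow_tray_floor":6,"deep_tray_floor":6,"masking_tape":0,"brown_roll":0,"stamp":0,"blue_roll":0}
for n in("side","top"):
  for l,z in zs.items():
    for m in r.mark_of(l,n)[:4]:
        print(n,l,round(m["conf"],2),np.round(m["xy"]),np.round(px2w(n,*m["xy"],z=z)))
E
```

```text
pics
{'time_s': 0.0, 'joint_positions': [-1.406, 0.092, 1.232, 0.0, 1.82, -0.057], 'qd': [0.0, 0.003, 0.001, 0.001, -0.002, 0.001], 'joint_torque': [0.001, -45.873, -41.802, -0.0, 0.012, -0.0], 'position': [131.955, -585.006, 230.136], 'tool_rot': [-3.12, -0.348, 0.0], 'wrist_force': [-1.053, -1.01, 0.072], 'moment': [-0.022, -0.046, -0.037], 'finger_force': 0.0, 'width': 0.998}
side [ 474. 1098.  897.] [ 0.03 -0.84 -0.54]
top [ 428.  -36. 1259.] [ 0.06 -0.02 -1.  ]
side bar_1_center 0.83 [241. 164.] [ 581. -326.   85.]
side rack 0.7 [232. 201.] [ 608. -228.    0.]
side rack_shelf_edge 0.58 [234. 146.] [ 593. -222.  206.]
side rack_shelf_edge 0.36 [242. 164.] [ 563. -113.  206.]
side shallow_tray_floor 0.77 [292. 270.] [421. 108.   6.]
side deep_tray_floor 0.95 [279. 347.] [456. 362.   6.]
side masking_tape 0.49 [236. 165.] [ 612. -461.    0.]
side brown_roll 0.66 [307. 235.] [372. -53.   0.]
side brown_roll 0.16 [234. 206.] [ 601. -199.    0.]
side stamp 0.74 [301. 219.] [ 386. -135.    0.]
side stamp 0.59 [280. 345.] [455. 353.   0.]
side stamp 0.54 [309. 237.] [368. -46.   0.]
side stamp 0.27 [231. 180.] [ 620. -357.    0.]
side blue_roll 0.56 [231. 278.] [583. 135.   0.]
top bar_1_center 0.54 [332. 170.] [ 582. -311.   85.]
top rack 0.87 [302. 167.] [ 599. -227.    0.]
top rack_shelf_edge 0.62 [311. 164.] [ 580. -223.  206.]
top shallow_tray_floor 0.71 [200. 216.] [429. 113.   6.]
top deep_tray_floor 0.77 [124. 207.] [454. 361.   6.]
top masking_tape 0.54 [364. 166.] [ 606. -441.    0.]
top brown_roll 0.57 [250. 230.] [384. -56.   0.]
top stamp 0.74 [370. 166.] [ 607. -458.    0.]
top stamp 0.45 [273. 232.] [ 378. -133.    0.]
top stamp 0.19 [277. 160.] [ 620. -144.    0.]
top blue_roll 0.66 [300. 165.] [ 605. -223.    0.]
top blue_roll 0.65 [193. 168.] [591. 139.   0.]
```

View pics/side0.png

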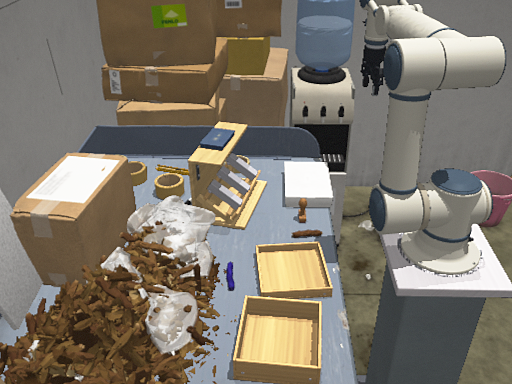

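View pics/top0.png

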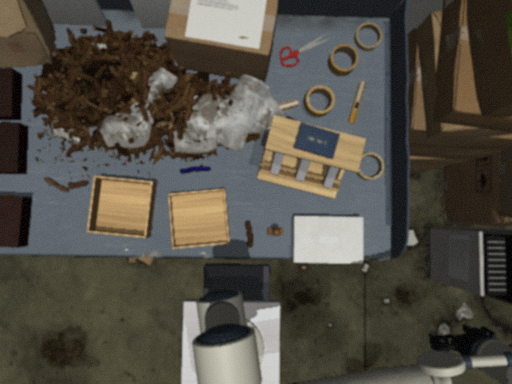

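```bash
python3 -m crank '[[0,0,-40,0],[0,0,-80,0],[0,0,-120,0],[0,0,-160,0],[0,0,-200,0],[0,0,-240,0],[0,0,-280,0],[0,0,-320,0]]' 1 60; python3 -m crank '[[0,0,-40,0],[0,0,-80,0],[0,0,-120,0],[0,0,-160,0],[0,0,-200,0],[0,0,-240,0],[0,0,-280,0],[0,0,-320,0]]';python3 - <<'E'
from h import *
st()
d=np.load("top0.npy");K,Rm,t=cam("top")
p=cv2.imread("pics/top0.png")
cv2.imwrite("pics/c1.png",cv2.resize(p[100:210,240:400],None,fx=5,fy=5,interpolation=cv2.INTER_CUBIC))
E
```

```text
time_s: 1.67
position: [130.1, -577.0, 532.2]
tool_rot: [3.116, 0.347, 0.001]
wrist_force: [10.9, -41.9, 94.4]
width: 0.998
finger_force: 0.0
time_s: 2.33
position: [110.5, -490.1, 602.2]
tool_rot: [3.093, 0.344, 0.005]
wrist_force: [0.1, -0.3, 0.4]
width: 1.003
finger_force: 0.0
{'time_s': 2.333, 'joint_positions': [-1.418, 0.353, 0.169, 0.004, 2.59, -0.066], 'qd': [-0.016, -0.134, -0.002, -0.001, 0.146, -0.014], 'joint_torque': [0.104, -41.81, -28.151, 0.005, -0.335, 0.019], 'position': [110.527, -490.061, 602.214], 'tool_rot': [3.093, 0.344, 0.005], 'wrist_force': [0.096, -0.333, 0.414], 'moment': [0.037, 0.004, -0.031], 'finger_force': 0.0, 'width': 1.003}
```

View pics/c1.png

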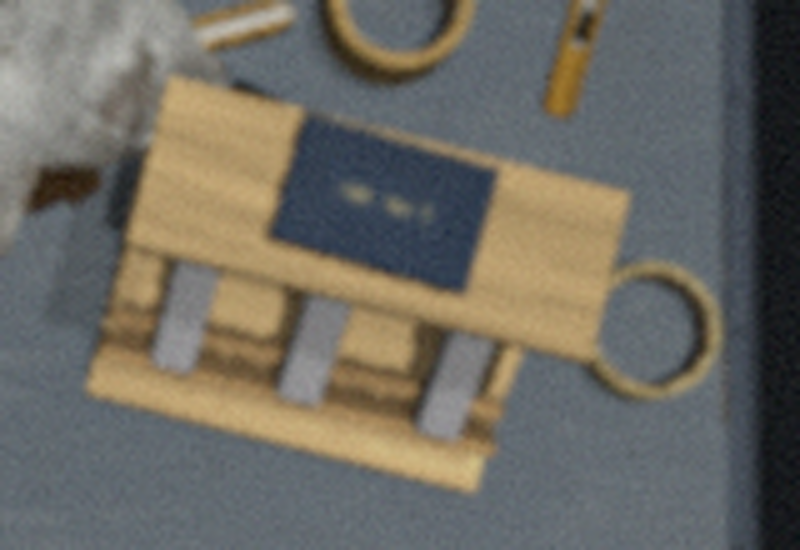

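```bash
cat > s.py <<'E'
from h import *
s=r.state();q=s["joint_positions"];z=R.from_rotvec(s["tool_rot"]).as_matrix()
print(s["time_s"],np.round(q,3),"tilt",round(np.degrees(np.pi-q[1]-q[2]-q[4]),2),np.round(s["position"],1),"\n",np.round(z,3).tolist(),"F",np.round(s["wrist_force"],1),round(s["width"],3),s["finger_force"])
E
python3 -m crank '[[0,0,0,0],[0,0,0,0],[0,0,0,0]]' >/dev/null; python3 s.py;  python3 -m crank '[[0,0,-15,0],[0,0,-30,0],[0,0,-30,0],[0,0,-30,0],[0,0,-30,0],[0,0,-30,0]]'>/dev/null; python3 s.py
```

```text
2.5833 [-1.418  0.355  0.169  0.004  2.589 -0.066] tilt 1.64 [ 110.8 -491.6  601. ] 
 [[0.976, 0.22, 0.006], [0.22, -0.975, -0.028], [-0.0, 0.029, -1.0]] F [ 0.6  0.3 -0.3] 1.0 0.0
3.0833 [-1.42   0.334  0.17   0.005  2.598 -0.067] tilt 2.27 [ 108.  -479.1  611.2] 
 [[0.975, 0.22, 0.009], [0.22, -0.975, -0.039], [-0.0, 0.04, -0.999]] F [-0.2 -0.1 -0.3] 1.003 0.0
```

```bash
python3 - <<'E'
from h import *
d=np.load("top0.npy")
f=lambda X,Y,z: px2w("top",240+X/5-.4,100+Y/5-.4,z=z)
for n,X,Y,z in [("shL",130,242,206),("shR",598,360,206),("backL",172,75,206),("backR",630,190,206),("b1",178,372,65),("b2",302,404,65),("b3",440,438,65),("b1t",200,264,105),("b2t",327,300,105),("b3t",471,336,105),("baseL",88,390,20),("baseR",475,490,20)]:
    print(n,np.round(f(X,Y,z),1))
a=f(130,242,206);b=f(598,360,206);v=b-a;print("heading",np.degrees(np.arctan2(v[1],v[0]))+90,np.linalg.norm(v))
# bar upper-face points by depth: plane fit
K,Rm,t=cam("top")
P=[]
for X0,Y0,X1,Y1 in [(178,362,200,285),(302,392,325,312),(443,427,468,350)]:
    Q=[]
    for s in np.linspace(0.1,.9,9):
        X=X0+s*(X1-X0);Y=Y0+s*(Y1-Y0);u=240+X/5-.4;v=100+Y/5-.4
        z=d[int(round(v)),int(round(u))]
        if z>0:Q.append(px2w("top",u,v,depth=z))
    Q=np.array(Q);print(np.round(Q[[0,4,-1]],1).tolist())
ps,_=r.read_camera("side");cv2.imwrite("pics/c2.png",cv2.resize(ps[110:240,170:290],None,fx=4.6,fy=4.6,interpolation=cv2.INTER_CUBIC));np.save("side1.npy",_)
E
```

```text
shL [623.5 -92.5 206. ]
shR [ 561.4 -359.4  206. ]
backL [ 720.1 -115.1  206. ]
backR [ 659.4 -378.   206. ]
b1 [ 566.3 -132.    65. ]
b2 [ 547.3 -211.7   65. ]
b3 [ 527.  -300.6   65. ]
b1t [ 629.4 -141.6  105. ]
b2t [ 608.4 -220.9  105. ]
b3t [ 587.7 -310.9  105. ]
baseL [558.4 -76.   20. ]
baseR [ 496.6 -334.1   20. ]
heading -13.0983107445077 274.05903169008894
[[576.4, -132.3, 76.0], [595.1, -137.0, 83.8], [612.9, -141.3, 95.2]]
[[559.4, -212.0, 72.2], [577.4, -214.7, 92.2], [596.7, -219.2, 99.5]]
[[538.4, -302.4, 72.6], [556.6, -305.2, 88.1], [574.5, -308.3, 101.5]]
```

View pics/c2.png

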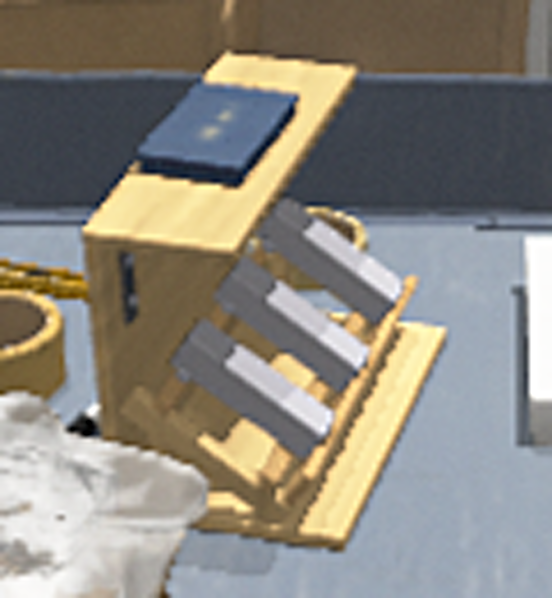

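```bash
python3 -m crank '[[15,-7,4,0],[45,-21,12,0],[80,-38,21,0],[116,-55,31,0],[152,-72,41,0],[188,-89,50,0],[222,-106,60,0],[253,-121,68,0]]'; python3 -m crank '[[34,-16,9,0],[68,-32,18,0],[102,-48,27,0],[136,-64,36,0],[170,-80,45,0],[202,-96,54,0],[230,-110,62,0],[253,-121,68,0]]';  python3 -m crank '[[25,-12,6,0.1],[42,-20,10,0.2],[52,-24,13,0.3],[57,-26,14,0.4],[57,-26,14,0.45],[57,-26,14,0.45]]'>/dev/null; python3 s.py
```

```text
time_s: 3.8
position: [330.2, -306.3, 537.7]
tool_rot: [3.084, 0.344, 0.007]
wrist_force: [0.7, -0.5, 0.1]
width: 1.002
finger_force: 0.0
time_s: 4.47
position: [551.4, -135.1, 464.0]
tool_rot: [3.084, 0.346, 0.004]
wrist_force: [0.1, -0.7, 0.3]
width: 1.002
finger_force: 0.0
4.9667 [-0.2    0.295  0.595 -0.046  2.237  1.572] tilt 0.85 [600.3 -99.3 449.6] 
 [[0.974, -0.227, 0.007], [-0.227, -0.973, -0.038], [0.015, 0.035, -0.999]] F [ 0.7  0.6 -0.6] 1.002 0.0
```

```bash
python3 -m crank '[[15,-1,5,0],[40,-3,12,0],[70,-5,21,0],[100,-6,30,0],[130,-8,40,0],[160,-10,50,0]]'>/dev/null; python3 s.py;python3 -m crank '[[40,-3,0,0]]'>/dev/null; python3 s.py;python3 -m crank '[[40,-3,0,0],[80,-6,0,0],[120,-8,0,0]]'>/dev/null; python3 s.py
```

```text
5.4667 [-0.198  0.713  0.177 -0.045  2.227  1.571] tilt 1.41 [ 736.7 -125.3  374.8] 
 [[0.974, -0.224, 0.017], [-0.224, -0.974, -0.04], [0.025, 0.035, -0.999]] F [ 0.1 -0.  -0.5] 1.002 0.0
5.55 [-0.197  0.73   0.173 -0.043  2.186  1.574] tilt 2.99 [ 754.3 -128.1  364.3] 
 [[0.973, -0.225, 0.044], [-0.223, -0.974, -0.045], [0.053, 0.034, -0.998]] F [ 0.6 -0.   0.3] 1.001 0.0
5.8 [-0.196  0.771  0.17  -0.04   2.111  1.579] tilt 5.08 [ 787.4 -133.2  335.6] 
 [[0.971, -0.225, 0.08], [-0.222, -0.974, -0.051], [0.089, 0.032, -0.996]] F [ 0.1 -0.1  0.8] 0.997 0.0
```

```bash
python3 -m crank '[[39,-3,-10,0]]'>/dev/null;python3 -m crank '[[39,-3,-10,0]]'>/dev/null;python3 -m crank '[[39,-3,-10,0]]'>/dev/null;python3 -m crank '[[39,-3,-10,0]]'>/dev/null;python3 -m crank '[[39,-3,-10,0]]'>/dev/null;python3 -m crank '[[39,-3,-10,0]]'>/dev/null;python3 s.py
```

```text
6.3 [-0.19   0.793  0.17  -0.033  1.93   1.588] tilt 14.26 [ 851.8 -139.9  328.4] 
 [[0.946, -0.224, 0.236], [-0.212, -0.974, -0.077], [0.247, 0.023, -0.969]] F [-0.1 -0.6  0.5] 0.995 0.0
```

```bash
python3 - <<'E'
from h import *
d=np.load("top0.npy")
for u,v in [(168,60),(180,62),(270,70),(275,5),(225,40),(255,95),(300,110)]: print(u,v,np.round(px2w("top",u,v,depth=d[v,u])))
E
python3 -m crank '[[38,-6,-14,0]]'>/dev/null;python3 -m crank '[[38,-6,-14,0]]'>/dev/null;python3 -m crank '[[38,-6,-14,0]]'>/dev/null;python3 s.py
```

```text
168 60 [921. 216.  88.]
180 62 [925. 181.  67.]
270 70 [ 932. -115.    1.]
275 5 [1024. -111.  239.]
225 40 [919.  27. 240.]
255 95 [813. -63.  93.]
300 110 [ 796. -220.   -3.]
6.55 [-0.175  0.779  0.17  -0.034  1.861  1.602] tilt 19.06 [ 873.4 -131.6  347.6] 
 [[0.922, -0.223, 0.316], [-0.205, -0.975, -0.089], [0.327, 0.017, -0.945]] F [-0.1 -0.6  0.3] 1.002 0.0
```

```bash
python3 -m crank '[[38,-5,-14,0]]'>/dev/null;python3 -m crank '[[38,-5,-14,0]]'>/dev/null;python3 -m crank '[[38,-5,-14,0]]'>/dev/null;python3 -m crank '[[38,-4,-14,0]]'>/dev/null;python3 -m crank '[[38,-4,-14,0]]'>/dev/null;python3 -m crank '[[38,-4,-14,0]]'>/dev/null;python3 -m crank '[[38,-4,-14,0]]'>/dev/null;python3 s.py
```

```text
7.1333 [-0.161  0.721  0.17  -0.033  1.725  1.614] tilt 30.14 [ 904.1 -123.3  418.2] 
 [[0.844, -0.217, 0.49], [-0.186, -0.976, -0.112], [0.503, 0.004, -0.864]] F [ 0.1 -0.   0.3] 0.997 0.0
```

```bash
python3 -m crank '[[38,0,-14,0]]'>/dev/null;python3 -m crank '[[38,0,-14,0]]'>/dev/null;python3 -m crank '[[30,0,-10,0],[30,0,-10,0]]'>/dev/null;python3 s.py
```

```text
7.4667 [-0.172  0.688  0.169 -0.025  1.68   1.606] tilt 34.65 [ 906.7 -131.3  457.3] 
 [[0.803, -0.215, 0.556], [-0.177, -0.977, -0.122], [0.569, -0.001, -0.822]] F [-0.2 -1.4 -0.2] 1.003 0.0
```

```bash
python3 -m crank '[[-15,7,-7,0],[-42,19,-20,0],[-75,34,-36,0],[-109,50,-52,0],[-143,66,-68,0],[-177,81,-84,0],[-211,97,-101,0],[-245,112,-117,0]]' 0.05; python3 -m crank '[[-30,14,-14,0],[-58,26,-27,0],[-74,34,-35,0],[-85,38,-28,0],[-100,40,-4,0],[-118,41,24,0],[-137,42,52,0],[-155,43,80,0]]' ;python3 -m crank '[[-15,0,22,0],[-28,1,42,0],[-36,1,53,0],[-40,1,59,0],[-40,1,59,0]]' >/dev/null;python3 s.py
```

```text
time_s: 8.13
position: [621.8, -182.0, 411.1]
tool_rot: [2.926, -0.318, 0.904]
wrist_force: [-0.3, -0.6, -0.4]
width: 0.527
finger_force: 0.0
time_s: 8.8
position: [533.5, -206.2, 256.9]
tool_rot: [2.925, -0.318, 0.905]
wrist_force: [0.4, -0.0, -0.4]
width: 0.525
finger_force: 0.0
9.2167 [-0.536 -0.517  1.941  0.196  1.152  1.224] tilt 32.4 [ 533.5 -206.7  185.3] 
 [[0.808, -0.214, 0.55], [-0.178, -0.977, -0.119], [0.562, -0.002, -0.827]] F [-0.7 -0.5 -0.6] 0.521 0.0
```

```bash
python3 - <<'E'
from h import *
p,_=r.read_camera("top");s,_=r.read_camera("side")
s0=r.state();T=np.array(s0["position"]);M=R.from_rotvec(s0["tool_rot"]).as_matrix()
def dot(img,n,P,c):
    K,Rm,t=cam(n);q=K@(Rm@P+t);cv2.circle(img,(int(q[0]/q[2]*8),int(q[1]/q[2]*8)),8,c,-1,shift=3)
for n,img in(("top",p),("side",s)):
    dot(img,n,T,(0,0,255));dot(img,n,T+145*M[:,2],(0,255,0))
    for C in [(619.9,-141.2,85),(600.8,-223.9,85),(580.8,-310.6,85)]:
        dot(img,n,np.array(C)+14*np.array([-.558,.129,.819]),(255,0,255))
a=cv2.resize(p[120:220,245:345],(560,560),interpolation=2);b=cv2.resize(s[120:240,180:270],(420,560),interpolation=2)
cv2.imwrite("pics/c3.png",cv2.resize(np.hstack([a,b]),(800,457)))
E
```

```text
(no output)
```

View pics/c3.png

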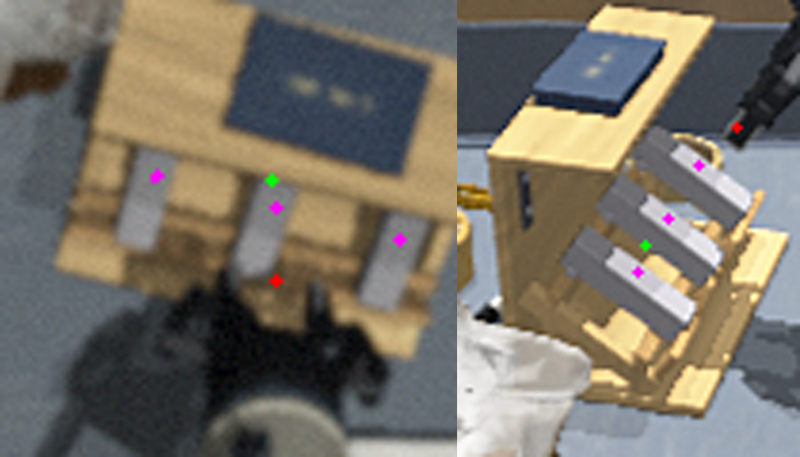

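```bash
python3 -m crank '[[0,0,15,0],[0,0,45,0],[0,0,75,0],[1,0,100,0],[1,0,120,0],[1,0,134,0],[1,0,143,0],[1,0,143,0]]' >/dev/null;python3 s.py
```

```text
9.9833 [-0.48  -0.209  1.914  0.196  0.863  1.223] tilt 32.8 [ 614.3 -224.3   69. ] 
 [[0.807, -0.214, 0.551], [-0.177, -0.977, -0.12], [0.564, -0.001, -0.826]] F [ 0.3  0.4 -0.7] 0.525 0.0
```

```bash
python3 -m crank '[[1,0,0,0],[0,0,0,0],[0,0,0,0],[0,0,0,0],[0,0,0,0]]' -1 60;python3 -m crank '[[0,0,-6,0],[0,0,-16,0],[0,0,-28,0],[0,0,-38,0],[0,0,-40,0],[0,0,-40,0],[0,0,-40,0],[0,0,-40,0]]' >/dev/null;python3 s.py
```

```text
time_s: 10.4
position: [614.5, -225.8, 72.4]
tool_rot: [2.921, -0.318, 0.91]
wrist_force: [5.7, -3.6, -3.6]
width: 0.319
finger_force: 59.7
11.0667 [-0.493 -0.304  1.934  0.193  0.941  1.225] tilt 32.68 [ 591.1 -219.2  101.3] 
 [[0.807, -0.214, 0.55], [-0.178, -0.977, -0.119], [0.563, -0.001, -0.827]] F [ 0.3 -0.5 -6.2] 0.32 61.43508553504944
```

```bash
python3 -m crank '[[-10,0,-8,0],[-27,0,-22,0],[-42,-5,-38,0],[-55,-25,-52,0],[-66,-50,-62,0],[-78,-80,-71,0],[-89,-108,-80,0],[-100,-136,-88,0]]';python3 -m crank '[[-11,-28,-9,0],[-23,-58,-18,0],[-36,-88,-27,0],[-47,-116,-35,0],[-58,-143,-43,0],[-67,-165,-49,0],[-72,-178,-53,0],[-74,-183,-54,0]]' >/dev/null;python3 s.py
```

```text
time_s: 11.73
position: [490.8, -57.4, 118.3]
tool_rot: [2.926, -0.32, 0.904]
wrist_force: [0.6, 0.9, -5.9]
width: 0.318
finger_force: 61.2
12.4 [ 0.516 -0.758  2.201 -0.404  1.253  2.339] tilt 25.53 [440.4 143.  121.2] 
 [[0.808, -0.21, 0.551], [-0.175, -0.978, -0.116], [0.563, -0.002, -0.827]] F [-0.2 -0.1 -5.5] 0.32 61.39368653297424
```

```bash
python3 -m crank '[[-6,0,8,0],[-17,0,25,0],[-28,0,42,0],[-36,0,53,0],[-39,0,58,0],[-39,0,58,0]]';python3 -m crank '[[-2,0,4,0],[-5,0,7,0],[-7,0,10,0],[-7,0,10,0]]' ; python3 -m crank '[[-2,0,3,0],[-3,0,5,0],[-3,0,5,0]]' 
python3 - <<'E'
from h import *
p,_=r.read_camera("top");s,_=r.read_camera("side")
a=cv2.resize(p[150:270,150:270],(480,480),interpolation=2);b=cv2.resize(s[210:310,240:340],(480,480),interpolation=2)
cv2.imwrite("pics/c4.png",cv2.resize(np.hstack([a,b]),(800,400)))
E
```

```text
time_s: 12.9
position: [441.0, 138.7, 49.2]
tool_rot: [2.925, -0.318, 0.898]
wrist_force: [-1.1, -0.2, -5.4]
width: 0.321
finger_force: 61.2
time_s: 13.23
position: [441.6, 139.9, 39.4]
tool_rot: [2.926, -0.318, 0.904]
wrist_force: [-0.4, -0.2, -6.0]
width: 0.323
finger_force: 61.4
time_s: 13.48
position: [443.0, 140.4, 35.9]
tool_rot: [2.926, -0.318, 0.909]
wrist_force: [-4.5, -0.2, 2.0]
width: 0.315
finger_force: 62.6
```

View pics/c4.png

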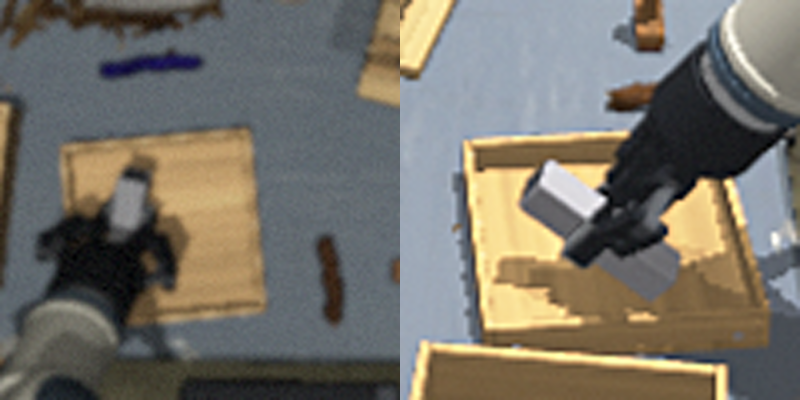

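```bash
python3 -m crank '[[6,0,-8,0],[18,0,-26,0],[30,0,-44,0],[42,0,-60,0],[54,15,-66,0],[64,42,-58,0],[76,72,-49,0],[88,102,-40,0]]' >/dev/null;python3 -m crank '[[12,29,9,0],[24,59,18,0],[36,89,27,0],[48,119,36,0],[60,146,44,0],[70,170,51,0],[80,194,60,0],[94,213,74,0]]' >/dev/null;python3 -m crank '[[14,4,13,0],[28,4,27,0],[38,4,36,0],[40,4,38,0],[40,4,38,0],[40,4,38,0]]' >/dev/null;python3 s.py
```

```text
15.4167 [-0.493 -0.3    1.936  0.193  0.936  1.224] tilt 32.64 [ 591.6 -219.3   98.4] 
 [[0.808, -0.214, 0.549], [-0.177, -0.977, -0.119], [0.562, -0.001, -0.827]] F [ 0.1 -0.3 -6.5] 0.32 61.54891848564148
```

```bash
python3 -m crank '[[1,0,7,0],[1,0,18,0],[1,0,27,0],[1,0,32,0],[1,0,34,0],[1,0,34,0]]';python3 -m crank '[[0,0,2,0],[0,0,2,0]]'
```

```text
time_s: 15.92
position: [615.1, -225.1, 78.4]
tool_rot: [2.918, -0.316, 0.92]
wrist_force: [-2.3, 2.3, 7.9]
width: 0.316
finger_force: 66.7
time_s: 16.08
position: [616.0, -225.3, 77.0]
tool_rot: [2.918, -0.316, 0.919]
wrist_force: [-7.0, 2.4, 9.5]
width: 0.318
finger_force: 68.2
```

```bash
python3 -m crank '[[0,0,1,0],[-1,0,3,0],[-1,0,3,0]]' -1 22
python3 - <<'E'
from h import *
p,_=r.read_camera("top");s,_=r.read_camera("side")
a=cv2.resize(p[120:220,245:345],(480,480),interpolation=2);b=cv2.resize(s[130:230,180:280],(480,480),interpolation=2)
cv2.imwrite("pics/c5.png",cv2.resize(np.hstack([a,b]),(800,400)))
E
```

```text
time_s: 16.33
position: [616.3, -226.2, 73.4]
tool_rot: [2.917, -0.316, 0.917]
wrist_force: [-1.5, -3.9, 5.2]
width: 0.319
finger_force: 67.0
```

View pics/c5.png

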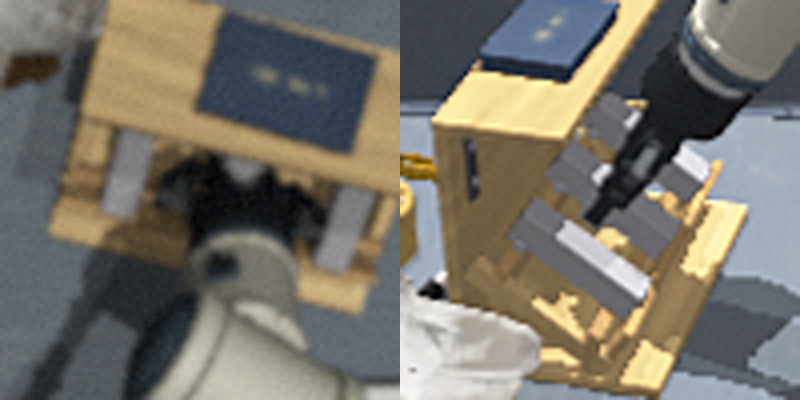

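```bash
python3 -m crank '[[0,0,0,0],[0,0,0,0],[0,0,0,0],[0,0,0,0]]' 0.05;python3 -m crank '[[-1,0,-3,0],[-2,0,-8,0],[-2,0,-11,0],[-2,0,-11,0],[-2,0,-11,0]]';python3 -m crank '[[0,0,0,0],[0,0,0,0],[0,0,0,0],[0,0,0,0],[0,0,0,0]]' -1 40;python3 -m crank '[[0,0,-6,0],[0,0,-16,0],[0,0,-28,0],[0,0,-38,0],[0,0,-40,0],[0,0,-40,0]]' >/dev/null;python3 s.py
```

```text
time_s: 16.77
position: [614.1, -224.3, 67.5]
tool_rot: [2.926, -0.317, 0.905]
wrist_force: [0.5, 0.1, 0.3]
width: 0.525
finger_force: 0.0
time_s: 17.18
position: [606.4, -222.8, 75.9]
tool_rot: [2.925, -0.317, 0.906]
wrist_force: [-0.3, 0.2, -0.4]
width: 0.524
finger_force: 0.0
time_s: 17.6
position: [605.9, -223.9, 75.6]
tool_rot: [2.924, -0.319, 0.903]
wrist_force: [-5.4, -2.9, 2.2]
width: 0.321
finger_force: 39.5
18.1 [-0.498 -0.332  1.945  0.194  0.959  1.223] tilt 32.67 [ 583.6 -217.6  107.6] 
 [[0.807, -0.214, 0.55], [-0.178, -0.977, -0.12], [0.563, -0.001, -0.826]] F [-0.8 -1.  -6.6] 0.318 41.90549433231354
```

```bash
python3 -m crank '[[-10,0,-8,0],[-27,0,-22,0],[-42,-5,-38,0],[-55,-25,-52,0],[-66,-50,-62,0],[-78,-80,-71,0],[-89,-108,-80,0],[-100,-136,-88,0]]' >/dev/null;python3 -m crank '[[-11,-28,-9,0],[-23,-58,-18,0],[-36,-88,-27,0],[-47,-116,-35,0],[-58,-143,-43,0],[-67,-165,-44,0],[-76,-178,-38,0],[-86,-183,-25,0]]' >/dev/null;python3 -m crank '[[-12,0,16,0],[-22,0,30,0],[-28,0,37,0],[-30,0,39,0],[-30,0,39,0]]' ; python3 -m crank '[[-1,0,2,0],[-2,0,4,0],[-2,0,4,0]]' ;python3 s.py
```

```text
time_s: 19.85
position: [436.9, 140.8, 46.4]
tool_rot: [2.926, -0.317, 0.901]
wrist_force: [0.6, 0.5, -6.2]
width: 0.321
finger_force: 41.8
time_s: 20.1
position: [438.6, 140.9, 44.2]
tool_rot: [2.926, -0.319, 0.906]
wrist_force: [0.2, -0.2, -6.1]
width: 0.32
finger_force: 41.9
20.1 [ 0.517 -0.731  2.324 -0.433  1.116  2.411] tilt 24.76 [438.6 140.9  44.2] 
 [[0.806, -0.215, 0.552], [-0.178, -0.977, -0.12], [0.565, -0.002, -0.825]] F [ 0.2 -0.2 -6.1] 0.32 41.88497185707092
```

```bash
python3 -m crank '[[0.5,0,3,0],[1,0,6,0],[1.5,0,9,0],[2,0,12,0],[2,0,15,0],[2,0,18,0],[2,0,18,0]]' -1 22;python3 -m crank '[[0,0,3,0],[-0.5,0,6,0],[-1,0,9,0],[-1.5,0,11,0],[-1.5,0,11,0]]'; python3 s.py
```

```text
time_s: 20.68
position: [452.0, 138.4, 32.4]
tool_rot: [2.924, -0.318, 0.913]
wrist_force: [1.6, -1.7, 4.3]
width: 0.32
finger_force: 43.4
time_s: 21.1
position: [458.1, 137.2, 24.1]
tool_rot: [2.923, -0.317, 0.918]
wrist_force: [5.9, -3.4, 6.3]
width: 0.318
finger_force: 44.8
21.1 [ 0.481 -0.656  2.321 -0.44   1.03   2.411] tilt 25.63 [458.1 137.2  24.1] 
 [[0.801, -0.214, 0.559], [-0.177, -0.977, -0.12], [0.572, -0.003, -0.82]] F [ 5.9 -3.4  6.3] 0.318 44.794381856918335
```

```bash
python3 -m crank '[[-1,0,3,0],[-2,0,5,0],[-3,0,8,0],[-4,0,10,0],[-4,0,10,0]]' -1 20;python3 -m crank '[[-1,0,1,0],[-2,0,3,0],[-2,0,3,0],[-2,0,3,0]]'
python3 - <<'E'
from h import *
p,_=r.read_camera("top");s,_=r.read_camera("side")
a=cv2.resize(p[170:270,155:255],(480,480),interpolation=2);b=cv2.resize(s[220:310,245:335],(480,480),interpolation=2)
cv2.imwrite("pics/c6.png",cv2.resize(np.hstack([a,b]),(800,400)))
E
```

```text
time_s: 21.52
position: [463.1, 138.6, 22.8]
tool_rot: [2.923, -0.322, 0.933]
wrist_force: [-36.8, -5.7, 50.7]
width: 0.323
finger_force: 53.4
time_s: 21.85
position: [464.9, 139.3, 22.3]
tool_rot: [2.922, -0.321, 0.941]
wrist_force: [-40.5, -6.2, 59.3]
width: 0.316
finger_force: 56.4
```

View pics/c6.png

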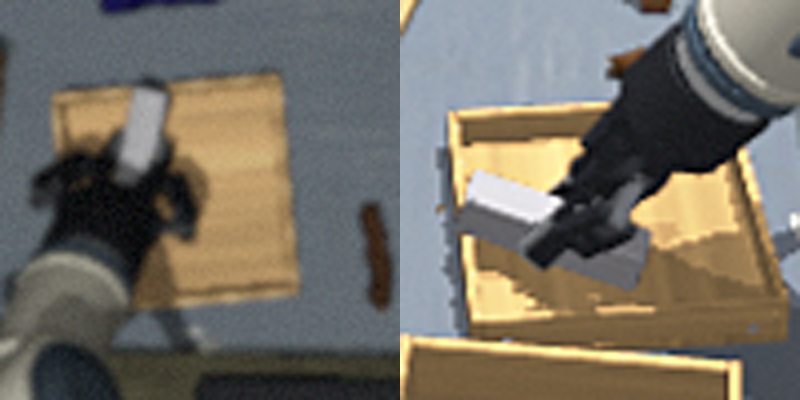

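```bash
python3 -m crank '[[3,0,-4,0],[8,0,-12,0],[10,0,-15,0],[2,0,-21,0],[-6,0,-27,0],[-14,0,-33,0],[-17,0,-35,0],[-17,0,-35,0]]' -1 20;python3 s.py
```

```text
time_s: 22.62
position: [422.4, 143.6, 22.4]
tool_rot: [2.926, -0.315, 0.899]
wrist_force: [1.1, -0.7, -6.1]
width: 0.319
finger_force: 46.2
22.6167 [ 0.552 -0.756  2.375 -0.451  1.111  2.455] tilt 23.53 [422.4 143.6  22.4] 
 [[0.809, -0.214, 0.548], [-0.176, -0.977, -0.121], [0.562, 0.001, -0.827]] F [ 1.1 -0.7 -6.1] 0.319 46.22923672199249
```

```bash
python3 -m crank '[[4,0,-2,0],[10,0,2,0],[14,0,5,0],[14,0,5,0],[13,0,8,0],[12,0,10,0]]' -1 20;python3 -m crank '[[-1,0,2,0],[-2,0,4,0],[-2,0,6,0],[-2,0,6,0]]'; python3 s.py
```

```text
time_s: 23.12
position: [439.2, 140.2, 22.9]
tool_rot: [2.925, -0.319, 0.903]
wrist_force: [0.6, 0.3, -6.3]
width: 0.317
finger_force: 46.2
time_s: 23.45
position: [441.4, 140.3, 18.3]
tool_rot: [2.925, -0.317, 0.907]
wrist_force: [-2.3, -3.2, 2.4]
width: 0.318
finger_force: 47.8
23.45 [ 0.512 -0.696  2.352 -0.446  1.057  2.435] tilt 24.57 [441.4 140.3  18.3] 
 [[0.805, -0.214, 0.553], [-0.177, -0.977, -0.12], [0.566, -0.001, -0.825]] F [-2.3 -3.2  2.4] 0.318 47.797531485557556
```

```bash
python3 -m crank '[[-0.5,0,2,0],[-1,0,4,0],[-1.5,0,5,0],[-1.5,0,5,0]]' -1 20;python3 -m crank '[[-1,0,2,0],[-2,0,3,0],[-2,0,3,0],[-2,0,3,0]]';  python3 - <<'E'
from h import *
s,_=r.read_camera("side")
cv2.imwrite("pics/c7.png",cv2.resize(s[220:310,245:335],(540,540),interpolation=2))
E
```

```text
time_s: 23.78
position: [443.7, 139.9, 13.9]
tool_rot: [2.925, -0.317, 0.91]
wrist_force: [2.9, -5.3, 3.1]
width: 0.319
finger_force: 48.6
time_s: 24.12
position: [444.5, 140.1, 11.3]
tool_rot: [2.924, -0.317, 0.913]
wrist_force: [4.4, -5.4, 4.7]
width: 0.32
finger_force: 49.6
```

View pics/c7.png

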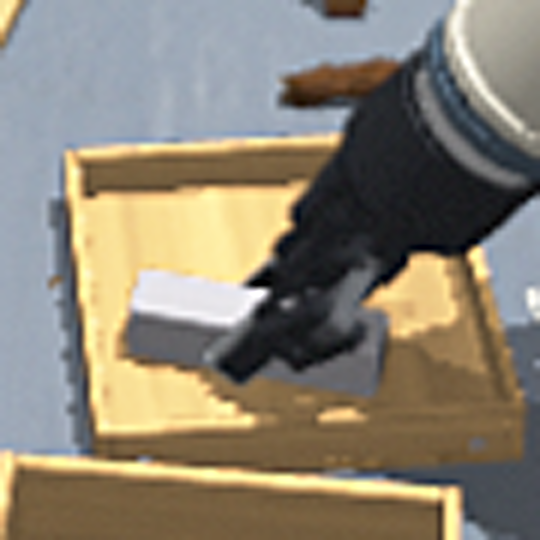

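```bash
python3 -m crank '[[-1,0,2,0],[-2,0,3,0],[-2,0,3,0],[-2,0,3,0]]' -1 20; python3 -m crank '[[-1,0,2,0],[-2,0,3,0],[-2,0,3,0]]'
```

```text
time_s: 24.5
position: [445.1, 140.1, 10.2]
tool_rot: [2.923, -0.319, 0.916]
wrist_force: [-10.6, -6.9, 19.5]
width: 0.316
finger_force: 54.7
time_s: 24.75
position: [446.3, 140.5, 10.2]
tool_rot: [2.922, -0.32, 0.921]
wrist_force: [-26.9, -9.0, 39.9]
width: 0.322
finger_force: 58.2
```

```bash
cat > plan.py <<'E'
import sys,json
from h import *
# args: list of [x,y,z,twist]; prints shift in tool axes for each leg, axes turning with twists
s=r.state();P=np.array(s["position"]);M=R.from_rotvec(s["tool_rot"])
for w in json.loads(sys.argv[1]):
    print(np.round(M.inv().apply(np.array(w[:3])-P),1),w[3]); P=np.array(w[:3]); M=M*R.from_rotvec([0,0,w[3]])
E
python3 -m crank '[[1,0,-3,0],[2,0,-6,0],[2,0,-6,0]]'; python3 -m crank '[[0,0,0,0],[0,0,0,0],[0,0,0,0]]' 0.05; python3 -m crank '[[3,0,-4,0],[9,0,-14,0],[17,0,-26,0],[26,0,-38,0],[32,0,-48,0],[34,0,-50,0],[34,0,-50,0]]'>/dev/null;python3 s.py; python3 plan.py '[[485,52,106,-1],[525,-37,137,-1],[564,-126,168,-1.14],[625,-139,77.2,0]]'
```

```text
time_s: 25.0
position: [442.2, 141.3, 10.2]
tool_rot: [2.927, -0.318, 0.912]
wrist_force: [-4.8, 0.5, 12.3]
width: 0.318
finger_force: 54.2
time_s: 25.25
position: [441.5, 141.2, 8.5]
tool_rot: [2.927, -0.317, 0.908]
wrist_force: [0.6, 2.2, 5.4]
width: 0.521
finger_force: 2.7
25.8333 [ 0.512 -0.742  2.286 -0.421  1.159  2.383] tilt 25.11 [440.8 140.4  68.6] 
 [[0.806, -0.214, 0.552], [-0.178, -0.977, -0.12], [0.565, -0.002, -0.825]] F [ 0.8  0.  -0.6] 0.525 0.0
[72.5 76.8  4.1] -1
[-30.5  97.5   7.1] -1
[-98.3  26.2   6.6] -1.14
[ -0.2   0.2 110.2] 0
```

```bash
python3 -m crank '[[9,10,0,-0.12],[18,19,1,-0.25],[27,29,1,-0.37],[36,38,2,-0.5],[45,48,2,-0.62],[54,57,3,-0.75],[63,67,4,-0.87],[72,77,4,-1]]'>/dev/null; python3 -m crank '[[-4,12,1,-0.12],[-8,24,2,-0.25],[-11,36,3,-0.37],[-15,49,4,-0.5],[-19,61,4,-0.62],[-23,73,5,-0.75],[-27,85,6,-0.87],[-30,97,7,-1]]' >/dev/null; python3 -m crank '[[-12,3,1,-0.12],[-24,7,2,-0.25],[-37,10,3,-0.37],[-49,13,4,-0.5],[-61,16,5,-0.62],[-73,19,6,-0.75],[-85,23,6,-0.87],[-98,26,7,-1]]'>/dev/null;python3 -m crank '[[0,0,0,-0.12],[0,0,0,-0.14]]'>/dev/null; python3 s.py; python3 plan.py '[[625,-139,77.2,0]]'
```

```text
28.0 [-0.313 -0.513  1.975  0.062  1.086 -1.667] tilt 34.0 [ 561.8 -126.6  164.3] 
 [[-0.805, 0.225, 0.549], [0.191, 0.974, -0.12], [-0.562, 0.008, -0.827]] F [ 0.8  0.1 -0.4] 0.524 0.0
[ -4.3   1.4 108.2] 0
```

```bash
python3 -m crank '[[-1,0,12,0],[-2,1,36,0],[-3,1,62,0],[-4,1,84,0],[-4,1,99,0],[-4,1,106,0],[-4,1,108,0],[-4,1,108,0]]' >/dev/null;python3 s.py; python3 -m crank '[[0,0,0,0],[0,0,0,0],[0,0,0,0],[0,0,0,0],[0,0,0,0]]' -1 40;python3 -m crank '[[0,0,-6,0],[0,0,-16,0],[0,0,-28,0],[0,0,-38,0],[0,0,-40,0],[0,0,-40,0],[0,0,-40,0]]' >/dev/null;python3 s.py
```

```text
28.6667 [-0.296 -0.266  1.945  0.06   0.867 -1.658] tilt 34.1 [ 624.8 -138.4   78.3] 
 [[-0.803, 0.228, 0.55], [0.195, 0.974, -0.119], [-0.563, 0.011, -0.827]] F [0.8 0.3 0.7] 0.525 0.0
time_s: 29.08
position: [625.4, -138.9, 81.0]
tool_rot: [0.295, 2.525, -0.077]
wrist_force: [-7.0, 0.8, 5.7]
width: 0.325
finger_force: 40.3
29.6667 [-0.3   -0.36   1.959  0.06   0.946 -1.658] tilt 34.16 [ 602.9 -133.9  111.9] 
 [[-0.803, 0.228, 0.551], [0.194, 0.974, -0.12], [-0.564, 0.01, -0.826]] F [ 0.5 -0.5 -1.5] 0.321 40.92189073562622
```

```bash
python3 plan.py '[[545,-121,118,0],[517,45,125,0],[488,212,125,0],[460,378,120,0],[460,378,56,0]]'
```

```text
[ 45.5  -0.6 -38.5] 0
[ 50.7 155.3 -41.1] 0
[ 55.6 156.  -36. ] 0
[ 57.5 155.2 -31.2] 0
[36.1 -0.7 52.9] 0
```

```bash
python3 -m crank '[[8,0,-7,0],[24,0,-20,0],[38,2,-32,0],[48,16,-42,0],[58,42,-50,0],[69,76,-59,0],[80,110,-67,0],[91,144,-76,0]]' >/dev/null;  python3 -m crank '[[12,34,-8,0],[24,68,-16,0],[36,102,-24,0],[48,136,-31,0],[60,170,-38,0],[72,204,-45,0],[84,236,-52,0],[95,264,-58,0]]' >/dev/null;python3 -m crank '[[9,24,-5,0],[16,43,-9,0],[21,54,-12,0],[23,58,-13,0],[23,58,-13,0]]' >/dev/null; python3 s.py; python3 plan.py '[[460.5,378,52,0]]'
```

```text
31.4167 [ 0.926 -0.145  1.766 -0.562  1.292 -0.318] tilt 13.11 [460.  378.2 119.6] 
 [[-0.804, 0.227, 0.55], [0.192, 0.974, -0.121], [-0.563, 0.009, -0.826]] F [ 0.2 -0.4 -2. ] 0.321 40.92608034610748
[37.7 -0.7 56.2] 0
```

```bash
python3 -m crank '[[6,0,9,0],[17,0,25,0],[28,0,41,0],[35,0,52,0],[38,-1,56,0],[38,-1,56,0]]'; python3 -m crank '[[2,0,3,0],[3,0,5,0],[3,0,5,0]]' ; python3 -m crank '[[2,0,3,0],[3,0,5,0],[3,0,5,0]]'
```

```text
time_s: 31.92
position: [460.2, 375.7, 50.7]
tool_rot: [0.296, 2.528, -0.082]
wrist_force: [-0.8, -0.6, -2.3]
width: 0.325
finger_force: 40.9
time_s: 32.17
position: [461.2, 377.7, 47.8]
tool_rot: [0.296, 2.526, -0.076]
wrist_force: [-0.3, -0.6, -2.0]
width: 0.316
finger_force: 40.9
time_s: 32.42
position: [462.7, 378.0, 44.1]
tool_rot: [0.296, 2.523, -0.075]
wrist_force: [-0.2, -3.1, 5.7]
width: 0.319
finger_force: 41.9
```

```bash
python3 -m crank '[[-0.5,0,3,0],[-1,0,6,0],[-1.5,0,9,0],[-1.5,0,12,0],[-1.5,0,15,0],[-1.5,0,18,0],[-1.5,0,18,0]]' -1 20;python3 -m crank '[[0.5,0,3,0],[1,0,6,0],[2,0,9,0],[2,0,9,0]]'
```

```text
time_s: 33.0
position: [475.2, 375.2, 31.4]
tool_rot: [0.296, 2.52, -0.075]
wrist_force: [2.6, -4.1, 9.4]
width: 0.321
finger_force: 44.0
time_s: 33.33
position: [479.4, 374.9, 23.8]
tool_rot: [0.296, 2.518, -0.073]
wrist_force: [4.5, -3.2, 9.4]
width: 0.311
finger_force: 45.7
```

```bash
python3 -m crank '[[1,0,2,0],[2,0,4,0],[3,0,5,0],[3,0,5,0]]' -1 20;python3 -m crank '[[1,0,2,0],[3,0,4,0],[3,0,4,0]]'
```

```text
time_s: 33.67
position: [480.1, 375.7, 19.0]
tool_rot: [0.296, 2.517, -0.071]
wrist_force: [6.7, -3.6, 11.5]
width: 0.32
finger_force: 47.3
time_s: 33.92
position: [480.2, 376.4, 14.4]
tool_rot: [0.296, 2.516, -0.069]
wrist_force: [7.2, -2.3, 10.2]
width: 0.316
finger_force: 49.0
```

```bash
python3 -m crank '[[1,0,1,0],[2,0,2,0],[2,0,2,0]]' -1 20;python3 -m crank '[[1,0,1,0],[2,0,2,0],[2,0,2,0]]'
```

```text
time_s: 34.17
position: [480.3, 376.5, 14.0]
tool_rot: [0.296, 2.514, -0.069]
wrist_force: [3.0, -6.2, 21.4]
width: 0.317
finger_force: 50.8
time_s: 34.42
position: [480.5, 376.6, 13.9]
tool_rot: [0.297, 2.512, -0.07]
wrist_force: [-6.0, -11.6, 33.6]
width: 0.319
finger_force: 53.1
```

```bash
python3 -m crank '[[-1,0,-3,0],[-3,0,-6,0],[-3,0,-6,0]]'; python3 -m crank '[[0,0,0,0],[0,0,0,0],[0,0,0,0]]' 0.05; python3 -m crank '[[-4,0,-6,0],[-12,0,-18,0],[-22,0,-32,0],[-32,0,-47,0],[-40,0,-59,0],[-45,0,-66,0],[-45,0,-66,0]]'>/dev/null;python3 s.py; python3 plan.py '[[503,40,135,0],[525,-297,169,0],[585.4,-310.4,77.5,0]]'
```

```text
time_s: 34.67
position: [476.3, 376.6, 13.9]
tool_rot: [0.296, 2.521, -0.07]
wrist_force: [-3.3, -1.9, 13.2]
width: 0.318
finger_force: 50.6
time_s: 34.92
position: [473.9, 375.1, 8.8]
tool_rot: [0.295, 2.527, -0.077]
wrist_force: [0.7, 0.7, 2.1]
width: 0.525
finger_force: 1.2
35.5 [ 0.9   -0.115  1.789 -0.568  1.228 -0.307] tilt 13.74 [474.6 375.1  92.5] 
 [[-0.801, 0.227, 0.554], [0.196, 0.974, -0.117], [-0.566, 0.015, -0.824]] F [ 0.8 -0.1  0.1] 0.527 0.0
[-112.3 -319.2   19.9] 0
[-102.8 -322.6   23.6] 0
[  0.8  -0.6 110.4] 0
```

```bash
python3 -m crank '[[-5,-14,-3,0],[-15,-43,-4,0],[-27,-76,-3,0],[-39,-110,-1,0],[-51,-144,1,0],[-63,-178,4,0],[-75,-212,7,0],[-87,-246,10,0]]' >/dev/null;  python3 -m crank '[[-12,-35,3,0],[-24,-70,6,0],[-35,-105,8,0],[-46,-140,10,0],[-57,-175,13,0],[-68,-210,16,0],[-79,-245,19,0],[-90,-280,22,0]]' >/dev/null;python3 -m crank '[[-12,-37,4,0],[-24,-70,7,0],[-32,-96,9,0],[-37,-111,10,0],[-38,-116,11,0],[-38,-116,11,0]]' >/dev/null; python3 s.py; python3 plan.py '[[585.4,-310.4,77.5,0]]'
```

```text
37.3333 [-0.735 -0.391  1.885  0.314  1.135 -2.129] tilt 29.42 [ 523.3 -298.7  166.4] 
 [[-0.803, 0.23, 0.549], [0.196, 0.973, -0.12], [-0.562, 0.012, -0.827]] F [-0.6 -0.1  0.3] 0.523 0.0
[ -2.2   1.9 109.1] 0
```

```bash
cat > chk.py <<'E'
from h import *
def cloud(n):
    p,d=r.read_camera(n);K,Rm,t=cam(n);v,u=np.nonzero(d>0);z=d[v,u]
    c=np.linalg.inv(K)@np.vstack([u*z,v*z,z]);return (Rm.T@(c-t[:,None])).T,p[v,u]
for n in("top","side"):
    P,c=cloud(n);hsv=cv2.cvtColor(c[None],cv2.COLOR_BGR2HSV)[0]
    for nm,(x,y) in {"shallow":(427,111),"deep":(455,361)}.items():
        m=(abs(P[:,0]-x)<78)&(abs(P[:,1]-y)<78)&(P[:,2]<70)
        b=m&(hsv[:,1]<50)&(P[:,2]>18)
        f=m&(hsv[:,1]>70)&(P[:,2]<25)
        Q=P[b];print(n,nm,len(Q),"floor",np.round(np.median(P[f,2]),1))
        if len(Q)>10:
            A=np.c_[Q[:,:2]-Q[:,:2].mean(0),np.ones(len(Q))];k=np.linalg.lstsq(A,Q[:,2],rcond=None)[0]
            print(" mean",np.round(Q.mean(0),1),"min",np.round(np.percentile(Q,3,axis=0)),"max",np.round(np.percentile(Q,97,axis=0)),"slopes",np.round(k,3))
E
python3 chk.py;  python3 -m crank '[[0,0,12,0],[-1,1,36,0],[-2,2,62,0],[-2,2,84,0],[-2,2,99,0],[-2,2,107,0],[-2,2,109,0],[-2,2,109,0]]' >/dev/null;python3 s.py
```

```text
top shallow 293 floor 6.6
 mean [430.4 144.8  33.7] min [379. 126.  25.] max [480. 163.  39.] slopes [2.4000e-02 1.0800e-01 3.3691e+01]
top deep 317 floor 6.8
 mean [466.  378.2  33.1] min [417. 359.  20.] max [515. 398.  39.] slopes [ 0.05   0.227 33.056]
side shallow 492 floor 6.4
 mean [432.5 150.   30.9] min [382. 127.  19.] max [482. 167.  37.] slopes [-0.066 -0.29  30.919]
side deep 731 floor 6.3
 mean [467.9 384.   31.5] min [418. 362.  20.] max [519. 403.  37.] slopes [-0.059 -0.27  31.511]
38.1 [-0.662 -0.171  1.864  0.313  0.922 -2.124] tilt 30.18 [ 586.2 -308.3   78.5] 
 [[-0.803, 0.226, 0.551], [0.193, 0.974, -0.119], [-0.563, 0.011, -0.826]] F [ 0.4 -0.2  0.8] 0.524 0.0
```

```bash
python3 -m crank '[[0,0,0,0],[0,0,0,0],[0,0,0,0],[0,0,0,0],[0,0,0,0]]' -1 40;python3 -m crank '[[0,0,-6,0],[0,0,-16,0],[0,0,-28,0],[0,0,-38,0],[0,0,-40,0],[0,0,-40,0],[0,0,-40,0]]' >/dev/null;python3 s.py
```

```text
time_s: 38.52
position: [586.3, -309.8, 81.1]
tool_rot: [0.295, 2.525, -0.078]
wrist_force: [-5.6, 1.5, 6.9]
width: 0.318
finger_force: 40.5
39.1 [-0.685 -0.258  1.878  0.309  0.997 -2.122] tilt 30.01 [ 563.7 -304.4  111.5] 
 [[-0.803, 0.228, 0.551], [0.194, 0.974, -0.12], [-0.563, 0.011, -0.826]] F [-0.5 -0.2 -2.8] 0.319 40.699249505996704
```

```bash
for i in 1 2 3 4 5 6; do python3 - <<'E'
from h import *
r.read_camera("top");print(np.round(r.state()["wrist_force"],2))
E
done; python3 plan.py '[[505,-291,120,0],[490,-30,130,0],[450,327,120,0]]'
```

```text
[ 0.61  0.46 -0.83]
[ 0.15  0.55 -1.87]
[ 0.53  0.15 -2.31]
[-0.4  -0.28 -2.38]
[ 0.12 -0.55 -2.82]
[-0.42  0.32 -1.79]
[ 45.1  -0.3 -41.1] 0
[ 57.  250.8 -47.7] 0
[107.  338.4 -56.4] 0
```

```bash
python3 -m crank '[[8,0,-7,0],[23,0,-20,0],[36,2,-32,0],[47,16,-41,0],[55,46,-47,0],[63,80,-54,0],[70,114,-60,0],[78,148,-67,0]]' >/dev/null;  python3 -m crank '[[8,34,-7,0],[16,68,-14,0],[25,102,-22,0],[35,136,-28,0],[46,170,-34,0],[57,204,-40,0],[68,238,-46,0],[79,272,-51,0]]' >/dev/null;python3 -m crank '[[11,34,-6,0],[22,68,-11,0],[33,101,-17,0],[42,130,-22,0],[48,150,-25,0],[52,162,-27,0],[53,165,-28,0],[53,165,-28,0]]' >/dev/null; python3 s.py; python3 plan.py '[[448,323.5,52,0]]'
```

```text
41.4 [ 0.876 -0.296  1.895 -0.548  1.283 -0.375] tilt 14.9 [447.7 324.2 119.9] 
 [[-0.804, 0.226, 0.551], [0.192, 0.974, -0.119], [-0.563, 0.01, -0.826]] F [ 0.3 -0.8 -1.6] 0.321 40.69441258907318
[37.8 -1.3 56.3] 0
```

```bash
python3 -m crank '[[6,0,9,0],[17,0,25,0],[28,0,41,0],[35,-1,52,0],[38,-1,56,0],[38,-1,56,0]]'; python3 -m crank '[[2,0,3,0],[3,0,5,0],[3,0,5,0]]' ; python3 -m crank '[[2,0,3,0],[3,0,5,0],[3,0,5,0]]'
```

```text
time_s: 41.9
position: [447.7, 321.3, 50.5]
tool_rot: [0.296, 2.528, -0.081]
wrist_force: [0.4, 0.0, -2.0]
width: 0.315
finger_force: 40.6
time_s: 42.15
position: [448.9, 323.1, 47.4]
tool_rot: [0.296, 2.526, -0.076]
wrist_force: [-0.1, -0.2, -1.6]
width: 0.318
finger_force: 40.6
time_s: 42.4
position: [450.6, 323.4, 44.1]
tool_rot: [0.296, 2.522, -0.075]
wrist_force: [-0.5, -2.6, 7.2]
width: 0.321
finger_force: 41.9
```

Same as before; repeat the same pivot.

```bash
python3 -m crank '[[-0.5,0,3,0],[-1,0,6,0],[-1.5,0,9,0],[-1.5,0,12,0],[-1.5,0,15,0],[-1.5,0,18,0],[-1.5,0,18,0]]' -1 20;python3 -m crank '[[0.5,0,3,0],[1,0,6,0],[2,0,9,0],[2,0,9,0]]';python3 -m crank '[[1,0,2,0],[2,0,4,0],[3,0,5,0],[3,0,5,0]]'; python3 -m crank '[[1,0,2,0],[3,0,4,0],[3,0,4,0]]'
```

```text
time_s: 42.98
position: [462.9, 320.7, 31.2]
tool_rot: [0.296, 2.52, -0.075]
wrist_force: [2.4, -5.6, 9.3]
width: 0.319
finger_force: 43.9
time_s: 43.32
position: [467.0, 320.4, 23.4]
tool_rot: [0.296, 2.518, -0.073]
wrist_force: [5.3, -3.8, 9.1]
width: 0.319
finger_force: 45.6
time_s: 43.65
position: [467.8, 321.3, 18.7]
tool_rot: [0.295, 2.517, -0.07]
wrist_force: [6.9, -3.6, 11.4]
width: 0.32
finger_force: 47.2
time_s: 43.9
position: [467.8, 321.9, 13.9]
tool_rot: [0.295, 2.516, -0.069]
wrist_force: [7.6, -1.6, 10.2]
width: 0.317
finger_force: 48.9
```

```bash
python3 -m crank '[[1,0,1,0],[2,0,2,0],[2,0,2,0]]'
```

```text
time_s: 44.15
position: [468.0, 321.9, 13.4]
tool_rot: [0.296, 2.514, -0.069]
wrist_force: [2.0, -5.4, 20.9]
width: 0.32
finger_force: 50.7
```

Flat. Release, rise, and check.

```bash
python3 -m crank '[[-1,0,-2,0],[-2,0,-4,0],[-2,0,-4,0]]'; python3 -m crank '[[0,0,0,0],[0,0,0,0],[0,0,0,0]]' 0.05; python3 -m crank '[[-4,0,-6,0],[-12,0,-18,0],[-22,0,-32,0],[-36,0,-53,0],[-56,0,-83,0],[-74,0,-108,0],[-90,0,-132,0],[-96,0,-141,0]]'>/dev/null;python3 -m crank '[[-6,-20,-8,0],[-12,-50,-16,0],[-18,-80,-24,0],[-24,-110,-24,0],[-30,-140,-24,0],[-34,-160,-24,0],[-34,-165,-24,0]]'>/dev/null;python3 s.py;python3 - <<'E'
from h import *
p,_=r.read_camera("top");s,_=r.read_camera("side")
a=cv2.resize(p[110:270,75:315],(600,400),interpolation=2);b=cv2.resize(s[110:384,180:360],(263,400),interpolation=2)
cv2.imwrite("pics/c8.png",cv2.resize(np.hstack([a,b]),(800,371)))
E
python3 chk.py
```

```text
time_s: 44.4
position: [464.6, 321.6, 13.3]
tool_rot: [0.296, 2.521, -0.071]
wrist_force: [-0.5, -0.9, 10.6]
width: 0.317
finger_force: 49.8
time_s: 44.65
position: [463.0, 322.7, 10.9]
tool_rot: [0.294, 2.525, -0.069]
wrist_force: [-0.6, 8.1, 4.2]
width: 0.531
finger_force: 0.0
45.9 [ 0.55  -0.732  2.018 -0.408  1.412 -0.812] tilt 25.41 [438.  151.7 216.8] 
 [[-0.802, 0.23, 0.551], [0.196, 0.973, -0.122], [-0.564, 0.01, -0.825]] F [ 0.1 -0.   0.3] 0.519 0.0
top shallow 205 floor 6.6
 mean [445.5 140.7  33.5] min [396. 125.  21.] max [483. 156.  39.] slopes [ 0.04   0.146 33.495]
top deep 629 floor 6.8
 mean [459.3 351.5  33.5] min [405. 307.  21.] max [513. 396.  39.] slopes [4.0000e-03 7.0000e-03 3.3458e+01]
side shallow 481 floor 6.5
 mean [432.4 150.4  31. ] min [383. 129.  19.] max [482. 168.  37.] slopes [-0.064 -0.303 30.966]
side deep 1405 floor 6.5
 mean [461.3 358.3  31.5] min [408. 311.  20.] max [515. 402.  37.] slopes [-1.000e-03 -2.300e-02  3.148e+01]
```

View pics/c8.png

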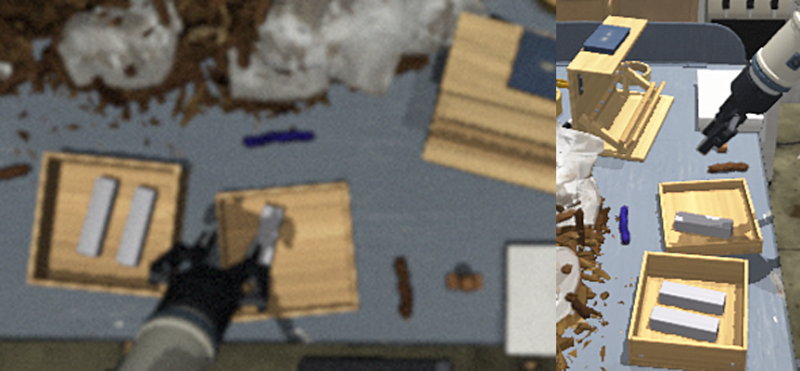

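The view shows two bars lying flat in the deep tray (about 97,215 and 137,225), and one flat in the shallow tray (265,240). The rack is empty, the bystanders have not moved, and the gripper is clear.

```bash
python3 -c "
from plant import r
print(r.job_done())"
```

```text
the job is handed in; nothing more can be done
None
```

The job is handed in at about 46 s: the middle bar weighed in as solid and lies flat in the shallow tray, the two outer bars weighed in as hollow and lie flat in the deep tray, and the other things look undisturbed in the last picture.

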